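Mount and lock the grinding drum in the mineral grinder

ROBOT

A 7-joint arm with a two-finger parallel gripper is mounted at the origin on the work surface. World frame = base frame: x ahead of the robot, y to its left, z up, the work surface at z = 0. Lengths are in m, angles in rad, forces in N, time in s.
With the tool pointing down it reaches from about 0.4 to 0.85 m from the base axis. Payload 10.4 kg.
Tool frame: the origin (TCP) lies between the finger pads; the fingertips stand 11 mm ahead of it and the grasp point (between the pads) lies 8 mm behind it; x points along the fingers, y is the direction in which the jaws open and shut, and the axes are right-handed (so a half turn about x gives the same grasp; the last joint's range is limited). The gripper opens to 87 mm and grips with 3 to 60 N. Pads are 19 mm wide; open, the fingers measure 117 mm over their backs; the gripper's body (75 mm by 190 mm) begins 51 mm behind the grasp point.
Start: joints at [-1.3, 0.332, -0.065, 1.46, 0.022, 1.35, -0.088], TCP at [0.181, 0.598, 0.234] pointing down, gripper open.
Joint ranges: [-2.6, 2.6], [-0.5, 2.12], [-1.47, 1.34], [0.16, 2.42], [-1.27, 4.41], [0.06, 2.06], [-2.6, 2.6]. Speed limits (rad/s): [2.22, 2.22, 2.79, 2.79, 3.14, 3.14, 3.14].

INTERFACE

Orientations are given as a unit quaternion [x, y, z, w].
In Python, from bench import r, cams, ticket gives the robot as it stands. The module is installed in compiled form; this text tells all that it offers.
- The arm moves only by the tool drive_tool, never from a script. Its argument "moves" is text: rows parted by semicolons, each of 5 numbers parted by spaces: the shift along the world's x, y, z in m, then the turn about the world's z in degrees, then the closure, from 0 (fully open) to 1 (shut). In form: x y z twist grip; .... A call has 1 to 20 rows; each row shifts and turns the commanded pose from where the row before left it; what a row does not reach is not made up. A row lasts 1/8 s, in which the tool goes at most 62.5 mm and 10.7 degrees, less where a joint would pass 70% of its speed; a pose out of reach is approached as far as the arm can. A call is refused whole if a number of a shift passes 0.0625 or a number of a turn 10.7, either way. A call with a gripper value outside its range is refused whole. The fingers move at their own pace and stop on an object; "newtons" is the grip in N (left out, the last holds). Time passes only in rows, so rows that do not move let the fingers close. It gives the time, the measured TCP pose, the force and the opening at its end, in the units of the state.
- r.read_state(): the state, without advancing time (a new reading comes with each control period).
- cams.camera(name): name is "side" or "top"; returns a dict with "color" (400x640x3 uint8, red, green, blue), "fx", "fy", "cx", "cy" (pixels), "extrinsics" (4x4, takes a point from camera to world coordinates). Camera axes: x right, y down, z forward; pixel columns grow to the right and rows downward; lengths in m; the calibration is good to about 2 mm. A picture is of the moment at which its call begins. There is no depth.
- ticket.close_job(): hands the job in, once; it reports no verdict.
The state is a dict: "time": time; "joint_positions": joint angles; "joint_vel": joint speeds; "joint_torque": joint torques, N m; "ee_pos": TCP position; "eef_rot": TCP orientation; "ft_force": force on the tool from outside, world axes, zero at the start; "torque": the same for the moment, N m; "width": finger opening in m.
Only numpy, scipy, OpenCV 4.12 (cv2) and the standard library are available. Lean on these libraries where they do the work, as an engineer would, in place of code of your own. Each camera call takes 0.05 s, during which the arm holds its last target.

TASK

Take the tall cylindrical stone drum out of the wooden rack, lower its tapered shank gently into the grinder's taper socket until it sits snugly, and let go while the socket's steel sleeve still stands well proud of the housing. Then take the wooden tamper by its handle and with it, not with the fingers, tap or press the drum down without hard blows until you feel the catch at the bottom of the socket go home and the drum goes no further. Stand the tamper upright on the bench again, let go, and leave everything else where it is.

Things in the scene. Friction and masses are not known exactly. Their poses are not given: they have to be found in the camera images.
- drum_centre (a point): The drum to mount: grey stone cylinder, 38 mm in diameter, 50 mm tall, flat steel cap (26 mm wide, 4 mm high) on top, steel tapered shank below; 280 g. Point on its axis half-way up the stone, where it is gripped: 29 mm below the cap's top, 25 mm above the stone's underside, 75 mm above the shank's tip. z up along the axis. It stands in any of the rack's holes, stone on the rack's top.
- drum_gauge (a point): Point on the drum's axis, 33 mm below drum_centre. The shank is a cone from 25 mm in diameter (30 mm below drum_centre) to 16 mm at the tip (75 mm below); at this point it is as wide as the sleeve's mouth. When the shank sits snugly this point is at the mouth, give or take 2 mm, the stone's underside 8 mm above the mouth.
- rack: Fixed wooden rack block, 235 x 70 x 60 mm high, origin under its centre, long along its own x. Three upright holes 27 mm in diameter at x = -75, 0 and +75 mm. It holds the drum and two other wheels.
- grinder: Fixed mineral grinder: grey housing 150 x 150 mm, 75 mm high, origin under its centre on the socket's axis, z up; a motor box 60 mm high reaches out on its own +x side to 145 mm. The socket is an upright round hole with the steel taper sleeve in it.
- sleeve_mouth (a point): Centre of the mouth of the steel taper sleeve, on the socket's axis, z up. It moves with the sleeve: 99 mm over the bench (24 mm above the housing) with the sleeve out. The bore is a cone, 24.4 mm in diameter at the mouth, narrowing 1:5 over 44 mm, open below, same taper as the shank, whose tip can enter up to 4 mm off-centre.
- sleeve (a joint): How far the sleeve is driven down into the housing, m: 0 is out (24 mm proud), up to 0.031. It gives way only at about 13 N of push (1.2 N more per 10 mm/s) and stays where it is left. It starts between 0 and 1 mm. The seated shank carries it down; where the drum stops depends on the catch pin, somewhere between about 9 and 29 mm of travel, not known beforehand.
- tamper_grip (a point): Hand tamper of pale wood, 300 g, standing on its foot on the bench: foot 48 mm in diameter, 30 mm high with a thin brass band, then a handle 30 mm in diameter up to 85 mm. Point on its axis, 60 mm above the underside, 25 mm below the handle's top. z up. Gripped by the handle, fingertips can rest on the foot's shoulder 30 mm above the underside.
- disc_wheel: Another wheel in the rack: a flat stone disc 54 mm wide, 18 mm thick, on the same kind of shank. To be left alone. Origin at the shank's tip.
- ball_wheel: Another wheel in the rack: a stone ball 34 mm in diameter on a 32 mm collar. To be left alone. Origin at the shank's tip.
- jar: Glass jar 72 mm wide, 100 mm tall, standing on the bench; to be left alone. Origin under its centre.
- vial_a: Small green vial 26 mm wide, 55 mm tall; to be left alone. Origin under its centre.
- vial_b: Small amber vial 26 mm wide, 55 mm tall; to be left alone. Origin under its centre.
- spoon: Steel spoon 150 mm long lying on the bench; to be left alone.
- mineral: Lump of blue mineral 62 mm wide, 31 mm high; to be left alone. Origin under its centre.
- catch (a joint): The catch: a steel pin 11 mm thick on the socket's axis, at the bottom of the bore, at a height that varies. The seated shank's tip meets it when the sleeve has gone down somewhere between 6 and 26 mm, and the push needed grows from 13 to about 22 N; the pin then goes down 3 mm to a dead stop and stays down. Value, m: 0 up, 0.003 home (locked). Beyond that the force rises steeply.
Mind the look-alikes: they are no part of the job. What is shaped like the part that bears drum_centre but purple is not meant. Leave any pink look-alike of the part that bears tamper_grip alone.

How it is judged:
On the way, in this order (a step that is already met when the one before it is completed fails the run):
1. the drum's shank sits snugly in the sleeve, let go, with the sleeve driven less than 5 mm (horizontal distance between drum_gauge and sleeve_mouth below 0.003 m and z of drum_gauge in the frame of sleeve_mouth below 0.005 m and angle between drum_centre's own z axis and vertical below 0.06 rad and value of joint sleeve below 0.005 m and contact force between the fingers and drum below 0.2 N), for 0.2 s.
2. the tamper drives the drum and sleeve down (contact force between tamper and drum above 6 N and value of joint sleeve above 0.006 m).
At the end, for the whole second after the job is handed in: The catch is driven at least 2 of its 3 mm; the drum sits in the sleeve within 3 mm of the axis, its gauge plane no more than 4 mm above the mouth and its axis within 0.05 rad of upright; the tamper stands upright (within 0.1 rad) on the bench, released; all at rest (value of joint catch above 0.002 m and horizontal distance between drum_gauge and sleeve_mouth below 0.003 m and z of drum_gauge in the frame of sleeve_mouth below 0.004 m and angle between drum_centre's own z axis and vertical below 0.05 rad and height (world z) of tamper_grip below 0.065 m and angle between tamper_grip's own z axis and vertical below 0.1 rad and linear speed of each of tamper, drum below 0.02 m/s); the robot touches nothing.
It fails at once if the stone drum is struck or pushed with more than 55 N by the tamper (contact force between tamper and drum above 55 N).
It fails at once if the drum, held in the fingers, is jammed against the socket so that the contact forces add up to more than 80 N (contact force between the fingers and drum above 1 N and contact force between drum and grinder above 80 N).
It fails at once if the fingers are on the drum when the sleeve is driven more than 6 mm (value of joint sleeve above 0.006 m and contact force between the fingers and drum above 1 N).
It fails at once if another wheel, jar, vial, spoon or mineral is moved by more than 30 mm (distance of any of disc_wheel, ball_wheel, jar, vial_a, vial_b, spoon, mineral from where it was at the start of the episode above 0.03 m).
It also fails if it takes over 72 s, if anything falls off the work surface, if the arm or the gripper's body presses on something with over 40 N, if the wrist force passes 120 N, or if a joint passes its speed limit or range.

## Working session

There is one attempt and no reset: what is moved stays moved. The work goes in short steps, Python scripts to look and compute and a tool call to move; the robot and the scene stay as the last step left them, time stands still between calls to the robot, and variables do not carry over. Pictures are saved under pics/ and viewed, and the job is handed in when it is done.

Besides the shell and the picture viewer there is one more tool, called after "Request:" as name(argument=value, ...) on one line, values as JSON. drive_tool: Moves the arm, as the interface text tells. Its arguments: {"type":"object","properties":{"moves":{"type":"string"},"newtons":{"type":"number"}},"required":["moves"]}

```bash
mkdir -p pics; ls
python3 - <<'E'
from bench import r,cams,ticket
import cv2,numpy as np
s=r.read_state();print({k:np.round(v,3) for k,v in s.items()})
for n in("side","top"):
    c=cams.camera(n);cv2.imwrite(f"pics/{n}0.png",c["color"][:,:,::-1]);print(n,c["fx"],c["fy"],c["cx"],c["cy"],np.round(c["extrinsics"],4).tolist())
E
```

```text
pics
{'time': np.float64(0.0), 'joint_positions': array([-1.3  ,  0.333, -0.065,  1.461,  0.022,  1.35 , -0.088]), 'joint_vel': array([-0.001, -0.   ,  0.001,  0.001, -0.   ,  0.   , -0.001]), 'joint_torque': array([-0.0000e+00, -6.2325e+01,  2.5000e-02, -3.8990e+01, -6.1000e-02,
        4.0000e-02,  0.0000e+00]), 'ee_pos': array([0.181, 0.598, 0.233]), 'eef_rot': array([ 0.103,  0.7  , -0.104,  0.699]), 'ft_force': array([ 0.271, -0.25 ,  0.107]), 'torque': array([-0.003, -0.051,  0.004]), 'width': np.float64(0.087)}
side 467.40712656974677 467.40712656974677 320.05362309383895 199.51485217089754 [[-0.9415, -0.2259, 0.2502, 0.2986], [-0.3368, 0.6617, -0.6699, 0.7792], [-0.0142, -0.7149, -0.6991, 0.9505], [0.0, 0.0, 0.0, 1.0]]
top 362.6546888062657 362.6546888062657 318.74973456651713 191.08740811502858 [[-0.0065, -0.9947, 0.1023, 0.4872], [-1.0, 0.0069, 0.003, -0.0123], [-0.0037, -0.1023, -0.9948, 1.1683], [0.0, 0.0, 0.0, 1.0]]
```

View pics/side0.png

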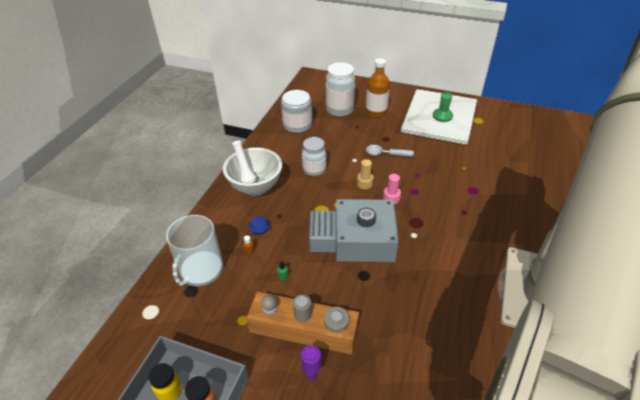

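View pics/top0.png

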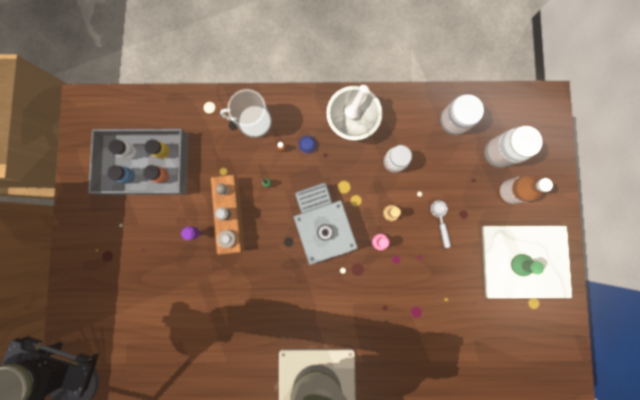

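The side view shows the rack at (303,322), with the ball wheel at (269,303), the drum in the middle hole at (303,307) and the disc at (336,318). The grinder's sleeve is at (366,216), the pale tamper at (366,175) and the pink look-alike at (393,188). The purple look-alike drum is at (311,362). I'll zoom in to measure.

Run:
```python
import cv2
s=cv2.imread("pics/side0.png");t=cv2.imread("pics/top0.png")
cv2.imwrite("pics/s_z.png",cv2.resize(s[150:350,240:410],None,fx=4,fy=4,interpolation=cv2.INTER_CUBIC)[:, :])
cv2.imwrite("pics/sa.png",cv2.resize(s[280:360,240:370],None,fx=6,fy=6,interpolation=cv2.INTER_CUBIC))
cv2.imwrite("pics/sb.png",cv2.resize(s[150:250,300:430],None,fx=6,fy=6,interpolation=cv2.INTER_CUBIC))
cv2.imwrite("pics/ta.png",cv2.resize(t[170:270,200:330],None,fx=6,fy=6,interpolation=cv2.INTER_CUBIC))
cv2.imwrite("pics/tb.png",cv2.resize(t[170:270,290:420],None,fx=6,fy=6,interpolation=cv2.INTER_CUBIC))
```

```text
(no output)
```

View pics/sa.png

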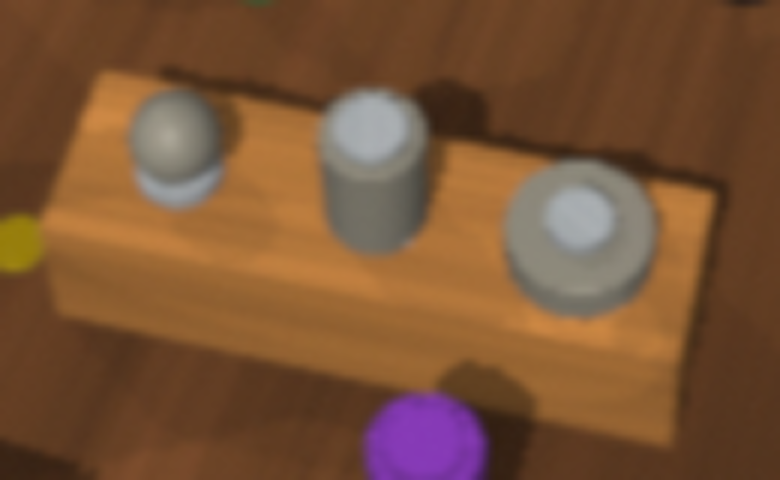

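View pics/sb.png

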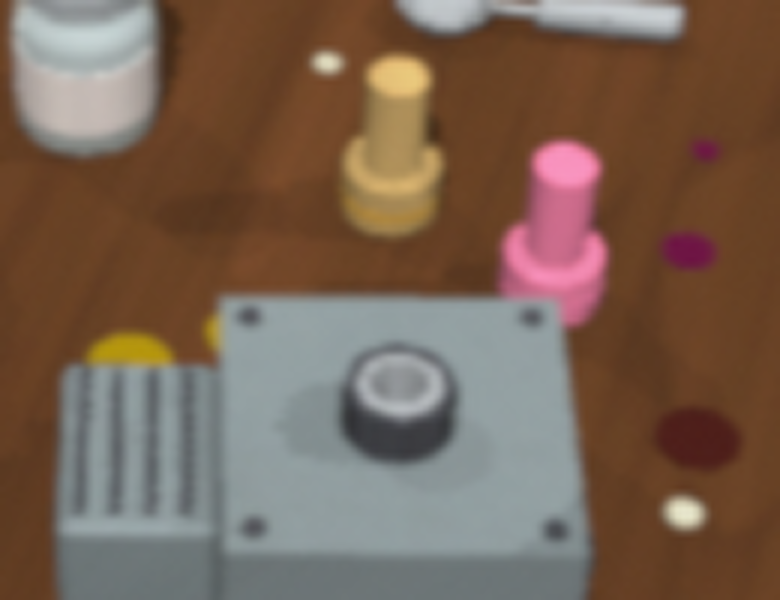

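View pics/ta.png

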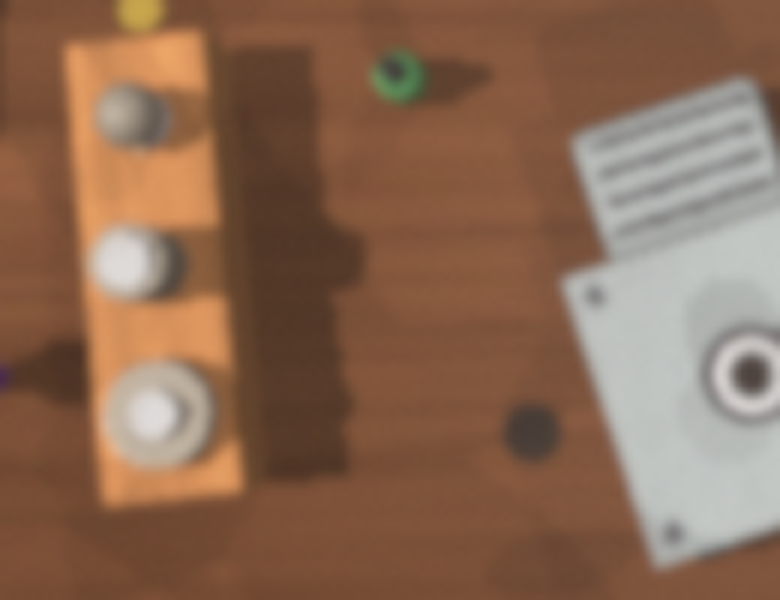

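View pics/tb.png

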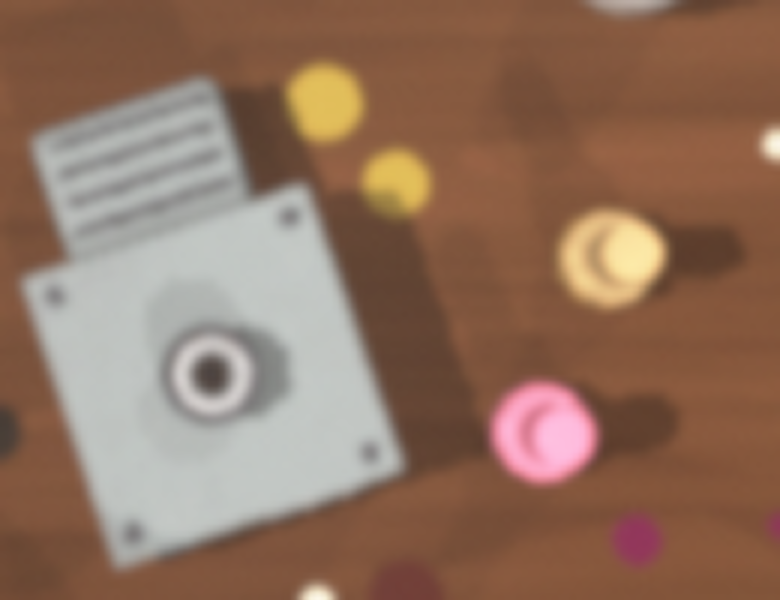

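```bash
cat > h.py <<'E'
import numpy as np, cv2
from scipy.optimize import least_squares
K={'side':(467.40712656974677,320.05362309383895,199.51485217089754),'top':(362.6546888062657,318.74973456651713,191.08740811502858)}
from bench import r,cams
def ext(n):
    return np.array(cams.camera(n)["extrinsics"])
E={'side':np.array([[-0.9415,-0.2259,0.2502,0.2986],[-0.3368,0.6617,-0.6699,0.7792],[-0.0142,-0.7149,-0.6991,0.9505],[0,0,0,1]]),
'top':np.array([[-0.0065,-0.9947,0.1023,0.4872],[-1.0,0.0069,0.003,-0.0123],[-0.0037,-0.1023,-0.9948,1.1683],[0,0,0,1]])}
def px(z,off,f=6): return (np.array(z)+.5)/f-.5+np.array(off)
def ray(n,p):
    f,cx,cy=K[n];d=E[n][:3,:3]@np.array([(p[0]-cx)/f,(p[1]-cy)/f,1]);return E[n][:3,3],d
def atz(n,p,z):
    o,d=ray(n,p);return o+d*(z-o[2])/d[2]
def proj(n,X):
    f,cx,cy=K[n];c=E[n][:3,:3].T@(np.array(X)-E[n][:3,3]);return np.array([f*c[0]/c[2]+cx,f*c[1]/c[2]+cy])
def tri(ps,pt):
    return least_squares(lambda X:np.r_[proj('side',X)-ps,proj('top',X)-pt],[.5,0,.1]).x
E
python3 - <<'E'
from h import *
SA=(240,280);SB=(300,150);TA=(200,170);TB=(290,170)
for n,s,t,z in [("drumcap",px((371,131),SA),px((128,263),TA),.114),("mouth",px((400,384),SB),px((750,375),TA),.099),("mouthb",px((400,384),SB),px((211,375),TB),.099),("tamper",px((399,77),SB),px((634,255),TB),.085),("pink",px((566,163),SB),px((565,434),TB),.085),("disc",px((580,218),SA),px((153,414),TA),.082)]:
    print(n,np.round(tri(s,t),4),np.round(atz('side',s,z),4),np.round(atz('top',t,z),4))
for p in [(68,45),(205,35),(240,490),(105,503)]: print("rack",np.round(atz('top',px(p,TA),.06),4))
for p in [(22,283),(303,185),(405,467),(118,568)]: print("house",np.round(atz('top',px(p,TB),.075),4))
from scipy.spatial.transform import Rotation as R
s=r.read_state();print(s['ee_pos'],R.from_quat(s['eef_rot']).as_matrix())
for n in E: print(n,np.abs(ext(n)-E[n]).max())
E
```

```text
drumcap [0.5326 0.2764 0.1117] [0.5321 0.2777 0.114 ] [0.5323 0.2757 0.114 ]
mouth [ 0.4759 -0.0254  0.1001] [ 0.4759 -0.0266  0.099 ] [ 0.4763 -0.0254  0.099 ]
mouthb [ 0.476  -0.0259  0.0996] [ 0.4759 -0.0266  0.099 ] [ 0.4763 -0.0259  0.099 ]
tamper [ 0.5343 -0.2368  0.0849] [ 0.5344 -0.2367  0.085 ] [ 0.5341 -0.2368  0.085 ]
pink [ 0.4452 -0.2004  0.0859] [ 0.4446 -0.2016  0.085 ] [ 0.4461 -0.2003  0.085 ]
disc [0.4581 0.2695 0.0847] [0.4582 0.2678 0.082 ] [0.4588 0.2705 0.082 ]
rack [0.6469 0.3237 0.06  ]
rack [0.6516 0.2532 0.06  ]
rack [0.42   0.2316 0.06  ]
rack [0.414  0.2995 0.06  ]
house [0.5225 0.0682 0.075 ]
house [ 0.5708 -0.0733  0.075 ]
house [ 0.43   -0.1222  0.075 ]
house [0.3815 0.0206 0.075 ]
[0.18091287 0.59790646 0.23284447] [[-2.99475358e-04  2.89601596e-01  9.57147233e-01]
 [-1.22081107e-03  9.57146457e-01 -2.89601744e-01]
 [-9.99999210e-01 -1.25522453e-03  6.69070580e-05]]
side 4.281799074756787e-05
top 4.930053200802309e-05
```

Request:
drive_tool(moves="0.035 -0.032 0 2.2 0; 0.035 -0.032 0 2.2 0; 0.035 -0.032 0 2.2 0; 0.035 -0.032 0 2.2 0; 0.035 -0.032 0 2.2 0; 0.035 -0.032 0 2.2 0; 0.035 -0.032 0 2.2 0; 0.035 -0.032 0 2.2 0; 0.035 -0.032 0 2.2 0; 0.035 -0.032 0 2.2 0; 0 0 0 0 0; 0 0 0 0 0", newtons=25)

```text
time: 1.7
ee_pos: [0.5305, 0.2787, 0.2333]
eef_rot: [-0.032, 0.707, 0.032, 0.706]
ft_force: [0.5, 0.2, 0.9]
width: 0.0872
```

Request:
drive_tool(moves="0.002 -0.002 -0.03 0 0; 0 0 -0.03 0 0; 0 0 -0.03 0 0; 0 0 -0.03 0 0; 0 0 -0.02 0 0; 0 0 -0.016 0 0; 0 0 0 0 0; 0 0 0 0 0")

```text
time: 2.7
ee_pos: [0.5333, 0.2768, 0.0785]
eef_rot: [-0.032, 0.706, 0.032, 0.707]
ft_force: [0.2, 1.2, 0.6]
width: 0.0872
```

Run:
```python
from bench import r,cams
import cv2,numpy as np
s=r.read_state();print(s['ee_pos'],s['ft_force'])
c=cams.camera("side")["color"][:,:,::-1];t=cams.camera("top")["color"][:,:,::-1]
a=cv2.resize(c[260:360,230:360],None,fx=3,fy=3,interpolation=2);b=cv2.resize(t[170:270,170:300],None,fx=3,fy=3,interpolation=2)
cv2.imwrite("pics/g1.png",np.hstack([a,b]))
```

```text
[0.5332779  0.27682471 0.07848068] [0.16036621 1.19400013 0.61161204]
```

View pics/g1.png

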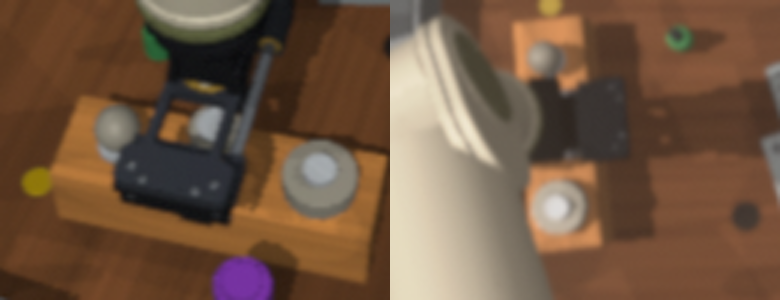

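The fingers straddle the drum (cap at about (210,127) in the crop) and clear both neighbouring wheels, so I'll close.

Request:
drive_tool(moves="0 0 0 0 0.3; 0 0 0 0 0.5; 0 0 0 0 1; 0 0 0 0 1; 0 0 0 0 1; 0 0 0 0 1; 0 0 0 0 1; 0 0 0 0 1", newtons=25)

```text
time: 3.8
ee_pos: [0.533, 0.2762, 0.0775]
eef_rot: [-0.032, 0.706, 0.032, 0.706]
ft_force: [0.1, 0.6, -0.6]
width: 0.0372
```

Request:
drive_tool(moves="0 0 0.01 0 1; 0 0 0.02 0 1; 0 0 0.03 0 1; 0 0 0.03 0 1; 0 0 0.03 0 1; 0 0 0.02 0 1; 0 0 0 0 1; 0 0 0 0 1")

```text
time: 4.8
ee_pos: [0.5325, 0.276, 0.2166]
eef_rot: [-0.032, 0.707, 0.032, 0.706]
ft_force: [-0.1, 0.8, -2.8]
width: 0.0374
```

Run:
```python
from bench import r,cams
import cv2,numpy as np
s=r.read_state();print(s['ee_pos'],s['ft_force'])
c=cams.camera("side")["color"][:,:,::-1];t=cams.camera("top")["color"][:,:,::-1]
a=cv2.resize(c[200:360,200:360],None,fx=2.5,fy=2.5,interpolation=2);b=cv2.resize(t[130:290,170:330],None,fx=2.5,fy=2.5,interpolation=2)
cv2.imwrite("pics/g2.png",np.hstack([a,b]))
```

```text
[0.53249    0.27603348 0.2166149 ] [-0.139477    0.79121754 -2.82118501]
```

View pics/g2.png

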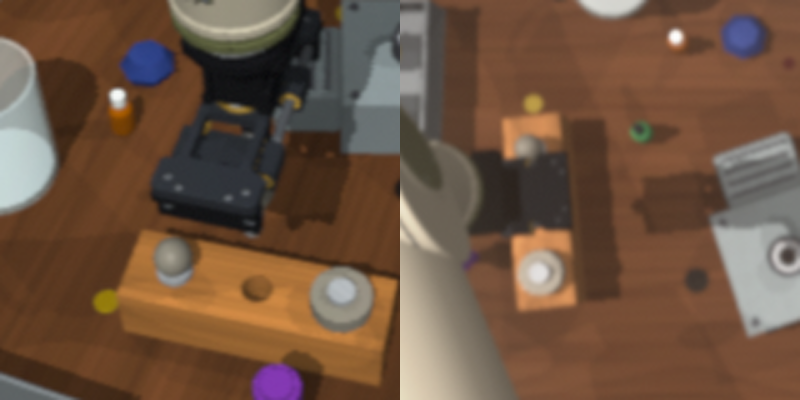

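Request:
drive_tool(moves="-0.005 -0.025 0 -7.5 1; -0.005 -0.025 0 -7.5 1; -0.005 -0.025 0 -7.5 1; -0.005 -0.025 0 -7.5 1; -0.005 -0.025 0 -7.5 1; -0.005 -0.025 0 -7.5 1; -0.005 -0.025 0 -7.5 1; -0.005 -0.025 0 -7.5 1; -0.004 -0.025 0 -7.5 1; -0.004 -0.025 0 -7.5 1; -0.004 -0.025 0 -7.5 1; -0.004 -0.027 0 -7.5 1; 0 0 0 0 1; 0 0 0 0 1")

```text
time: 6.65
ee_pos: [0.4768, -0.0251, 0.2172]
eef_rot: [0.476, 0.523, -0.477, 0.522]
ft_force: [-0.2, 0.1, -3.1]
width: 0.0375
```

```bash
cat > look.py <<'E'
import sys
from bench import r,cams
import cv2,numpy as np
n=sys.argv[1];x,y,w,h=map(int,sys.argv[2:6]);X,Y=map(int,sys.argv[6:8]);f=float(sys.argv[8])
s=r.read_state();print(np.round(s['ee_pos'],4),np.round(s['ft_force'],2),s['time'])
c=cams.camera("side")["color"][:,:,::-1];t=cams.camera("top")["color"][:,:,::-1]
cv2.imwrite(f"pics/{n}.png",np.hstack([cv2.resize(i,None,fx=f,fy=f,interpolation=2) for i in(c[y:y+h,x:x+w],t[Y:Y+h,X:X+w])]))
E
python3 look.py g3 300 100 130 150 260 150 3
```

```text
[ 0.4768 -0.0251  0.2172] [-0.17  0.07 -3.07] 6.65
```

View pics/g3.png

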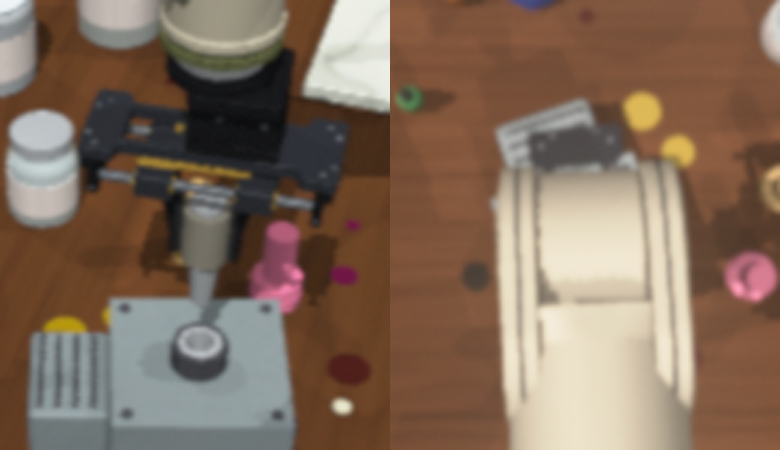

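Run:
```python
from h import *
im=cams.camera("side")["color"][:,:,::-1]
z=cv2.resize(im[150:240,330:410],None,fx=6,fy=6,interpolation=2)
for X in [(.4768,-.0251,.15),(.4768,-.0251,.20),(.4768,-.0251,.225),(.4768,-.0251,.195)]:
    p=proj('side',X);print(X,p); q=((p-[330,150]+.5)*6-.5).astype(int);cv2.circle(z,q.tolist(),2,(0,0,255),-1)
p=proj('side',(.476,-.0257,.099));q=((p-[330,150]+.5)*6-.5).astype(int);cv2.circle(z,q.tolist(),2,(0,255,0),-1)
cv2.imwrite("pics/g4.png",z)
```

```text
(0.4768, -0.0251, 0.15) [366.86731405 199.43992085]
(0.4768, -0.0251, 0.2) [368.04460825 184.3594419 ]
(0.4768, -0.0251, 0.225) [368.66155602 176.45668668]
(0.4768, -0.0251, 0.195) [367.92354683 185.91017089]
```

View pics/g4.png

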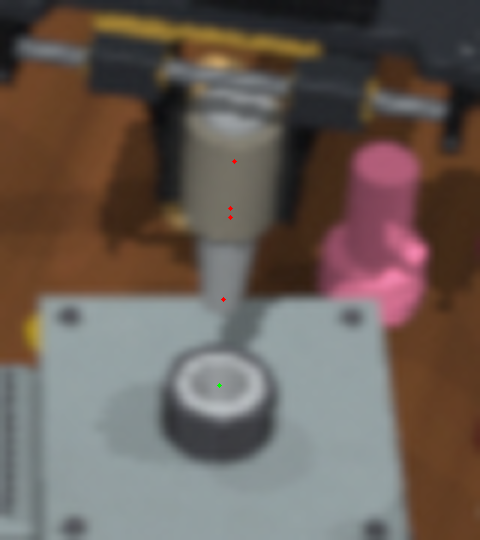

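Request:
drive_tool(moves="-0.001 -0.001 -0.02 0 1; 0 0 -0.02 0 1; 0 0 -0.015 0 1; 0 0 -0.01 0 1; 0 0 -0.005 0 1; 0 0 0 0 1")

```text
time: 7.55
ee_pos: [0.476, -0.0267, 0.1476]
eef_rot: [0.477, 0.522, -0.477, 0.522]
ft_force: [0.4, -0.3, -3.6]
width: 0.0375
```

Request:
drive_tool(moves="0 0 -0.004 0 1; 0 0 -0.004 0 1; 0 0 0 0 1")

```text
time: 7.92
ee_pos: [0.4758, -0.0271, 0.1393]
eef_rot: [0.477, 0.522, -0.477, 0.522]
ft_force: [-0.0, -2.2, -3.6]
width: 0.0375
```

Request:
drive_tool(moves="0 0 -0.003 0 1; 0 0 -0.003 0 1; 0 0 0 0 1")

```text
time: 8.3
ee_pos: [0.4759, -0.0276, 0.1334]
eef_rot: [0.477, 0.522, -0.477, 0.522]
ft_force: [-0.5, -6.4, -3.1]
width: 0.0375
```

Request:
drive_tool(moves="0 0 -0.002 0 1; 0 0 -0.002 0 1; 0 0 0 0 1")

```text
time: 8.68
ee_pos: [0.4759, -0.0279, 0.1296]
eef_rot: [0.477, 0.522, -0.478, 0.522]
ft_force: [-2.3, -7.4, -0.4]
width: 0.0374
```

Request:
drive_tool(moves="-0.0005 -0.0015 0 0 1; 0 0 -0.001 0 1; 0 0 0 0 1")

```text
time: 9.05
ee_pos: [0.4757, -0.0283, 0.1286]
eef_rot: [0.477, 0.522, -0.477, 0.522]
ft_force: [0.5, -3.3, -1.3]
width: 0.0377
```

Request:
drive_tool(moves="0 -0.0007 0 0 1; 0 0 -0.001 0 1; 0 0 -0.001 0 1; 0 0 0 0 1")

```text
time: 9.55
ee_pos: [0.4754, -0.0288, 0.1264]
eef_rot: [0.477, 0.522, -0.477, 0.522]
ft_force: [1.5, -0.2, -3.2]
width: 0.0377
```

Request:
drive_tool(moves="0.0003 0 -0.001 0 1; 0 0 -0.001 0 1; 0 0 0 0 1")

```text
time: 9.93
ee_pos: [0.4757, -0.0289, 0.1244]
eef_rot: [0.477, 0.522, -0.477, 0.522]
ft_force: [1.2, -0.2, -3.7]
width: 0.0373
```

```bash
python3 look.py g5 310 140 100 100 280 180 4
```

```text
[ 0.4757 -0.0289  0.1244] [ 1.18 -0.19 -3.67] 9.925
```

View pics/g5.png

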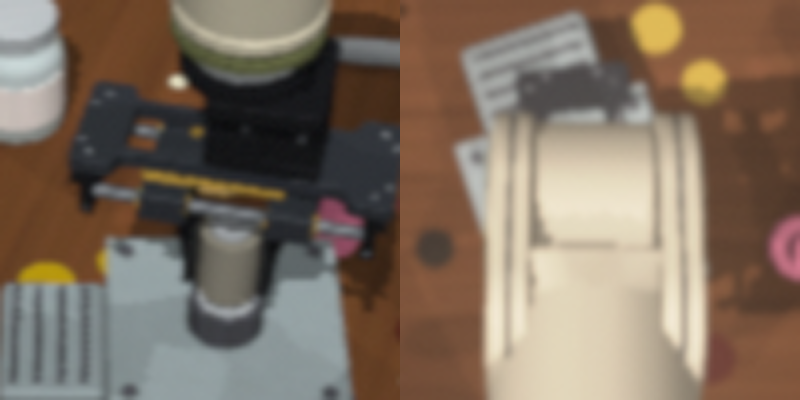

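The shank is in the sleeve, with the stone just above the rim at about (226,290) in the crop. I'll creep down until there is contact.

Request:
drive_tool(moves="0 0 -0.001 0 1; 0 0 0 0 1")

```text
time: 10.28
ee_pos: [0.4757, -0.029, 0.1236]
eef_rot: [0.477, 0.522, -0.477, 0.522]
ft_force: [-1.2, -1.6, -0.1]
width: 0.0377
```

Request:
drive_tool(moves="0 0 -0.001 0 1; 0 0 0 0 1")

```text
time: 10.52
ee_pos: [0.4758, -0.029, 0.123]
eef_rot: [0.477, 0.522, -0.477, 0.522]
ft_force: [-3.1, -1.5, 5.9]
width: 0.0372
```

Contact now carries about 9 N, below the 13 N that would move the sleeve, so the shank is snug. Releasing.

Request:
drive_tool(moves="0 0 0 0 0.45; 0 0 0 0 0.3; 0 0 0 0 0; 0 0 0 0 0; 0 0 0 0 0")

```text
time: 11.15
ee_pos: [0.4758, -0.0289, 0.1226]
eef_rot: [0.477, 0.522, -0.477, 0.522]
ft_force: [0.4, 0.6, -0.9]
width: 0.0794
```

Request:
drive_tool(moves="0 0 0.02 0 0; 0 0 0.04 0 0; 0 0 0.05 0 0; -0.02 -0.06 0.01 0 0; 0 -0.06 0 0 0; 0 -0.06 0 0 0; 0 0 0 0 0")

```text
time: 12.02
ee_pos: [0.4551, -0.2123, 0.2426]
eef_rot: [0.479, 0.52, -0.479, 0.521]
ft_force: [-0.1, 1.0, 0.1]
width: 0.0867
```

```bash
python3 look.py g6 310 140 100 100 280 180 4
```

```text
[ 0.4551 -0.2123  0.2426] [-0.11  1.01  0.15] 12.025
```

View pics/g6.png

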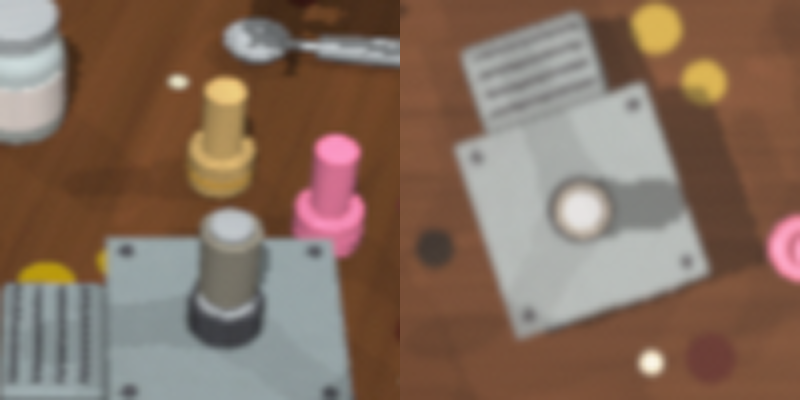

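Run:
```python
from h import *
a=px((231,226),(310,140),4);b=px((182,210),(280,180),4)
print(tri(a,b),atz('side',a,.161),atz('top',b,.161))
from scipy.spatial.transform import Rotation as R
s=r.read_state();M=R.from_quat(s['eef_rot']).as_matrix();print(np.degrees(np.arctan2(M[1,1],M[0,1])),s['joint_positions'])
```

```text
[ 0.47660143 -0.02616273  0.16036636] [ 0.47631051 -0.02556482  0.161     ] [ 0.47681776 -0.02611042  0.161     ]
5.099035690808677 [-0.33208413  0.03536128  0.6931162   1.79953116 -0.02339874  1.31530758
  0.45564268]
```

Run:
```python
from h import *
t=cams.camera("top")["color"][:,:,::-1];s=cams.camera("side")["color"][:,:,::-1]
cv2.imwrite("pics/g7.png",np.hstack([cv2.resize(t[130:270,360:460],None,fx=4,fy=4),cv2.resize(s[110:250,300:400],None,fx=4,fy=4)]))
```

```text
(no output)
```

View pics/g7.png

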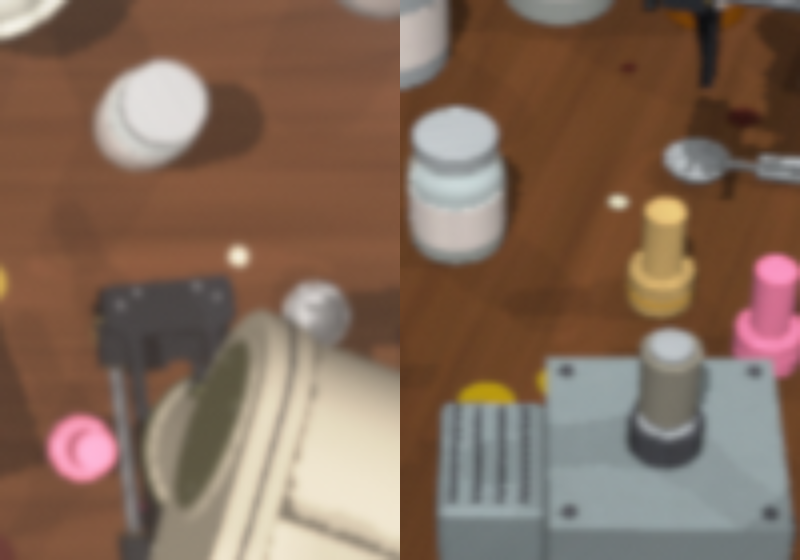

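Request:
drive_tool(moves="0.04 -0.013 0 0 0; 0.039 -0.0125 0 0 0; 0 0 -0.04 0 0; 0 0 -0.04 0 0; 0 0 0 0 0; 0 0 0 0 0")

```text
time: 12.98
ee_pos: [0.5361, -0.2326, 0.1639]
eef_rot: [0.477, 0.522, -0.476, 0.523]
ft_force: [0.8, -1.1, 0.8]
width: 0.0868
```

```bash
python3 look.py g8 300 80 130 140 330 150 3
```

```text
[ 0.5361 -0.2326  0.1639] [ 0.8 -1.1  0.8] 12.975
```

View pics/g8.png

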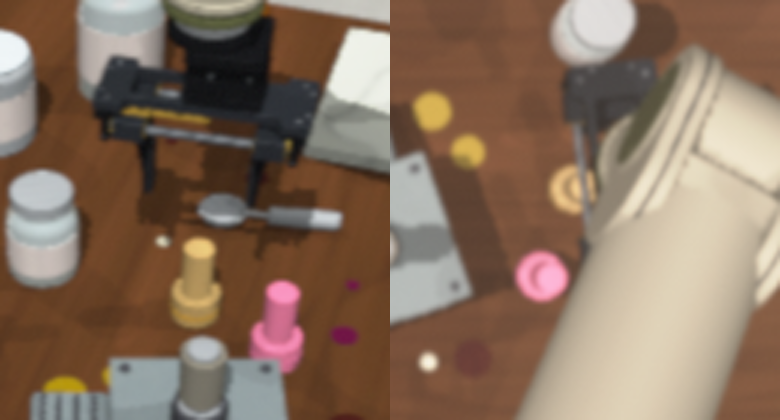

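Request:
drive_tool(moves="-0.002 -0.005 -0.02 0 0; 0 0 -0.03 0 0; 0 0 -0.025 0 0; 0 0 -0.02 0 0; 0 0 -0.015 0 0; 0 0 0 0 0; 0 0 0 0 0")

```text
time: 13.95
ee_pos: [0.5337, -0.2383, 0.053]
eef_rot: [0.477, 0.522, -0.477, 0.522]
ft_force: [0.0, 0.2, -1.4]
width: 0.087
```

```bash
python3 look.py g9 300 80 130 140 330 150 3
```

```text
[ 0.5337 -0.2383  0.053 ] [ 0.03  0.2  -1.39] 13.95
```

View pics/g9.png

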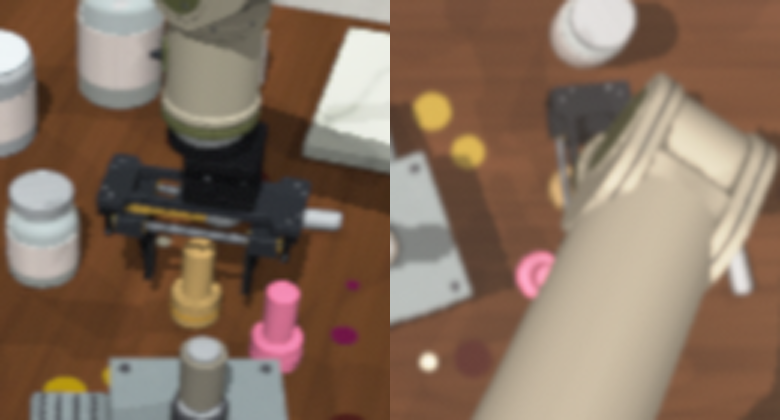

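The tamper handle is at (198,265) in the crop, centred between the open fingers and clear of the pink one. I'll lower a little and close.

Request:
drive_tool(moves="0 0 -0.009 0 0; 0 0 0 0 0.3; 0 0 0 0 0.5; 0 0 0 0 1; 0 0 0 0 1; 0 0 0 0 1; 0 0 0 0 1; 0 0 0 0 1; 0 0 0 0 1", newtons=45)

```text
time: 15.18
ee_pos: [0.5335, -0.238, 0.0434]
eef_rot: [0.477, 0.522, -0.477, 0.522]
ft_force: [1.2, -1.4, -0.3]
width: 0.0294
```

Request:
drive_tool(moves="0 0 0.01 0 1; 0 0 0.03 0 1; 0 0 0.04 0 1; 0 0 0.04 0 1; 0 0 0.04 0 1; 0 0 0.03 0 1; 0 0 0.01 0 1; -0.008 0.03 0 0 1; -0.008 0.03 0 0 1; -0.008 0.03 0 0 1; -0.008 0.03 0 0 1; -0.008 0.03 0 0 1; -0.008 0.03 0 0 1; -0.009 0.03 0 0 1; 0 0 0 0 1; 0 0 0 0 1")

```text
time: 17.18
ee_pos: [0.4759, -0.0287, 0.2428]
eef_rot: [0.477, 0.522, -0.477, 0.522]
ft_force: [0.3, -0.8, -3.4]
width: 0.0292
```

```bash
python3 look.py g10 300 80 130 150 260 150 3
```

```text
[ 0.4759 -0.0287  0.2428] [ 0.29 -0.78 -3.41] 17.175
```

View pics/g10.png

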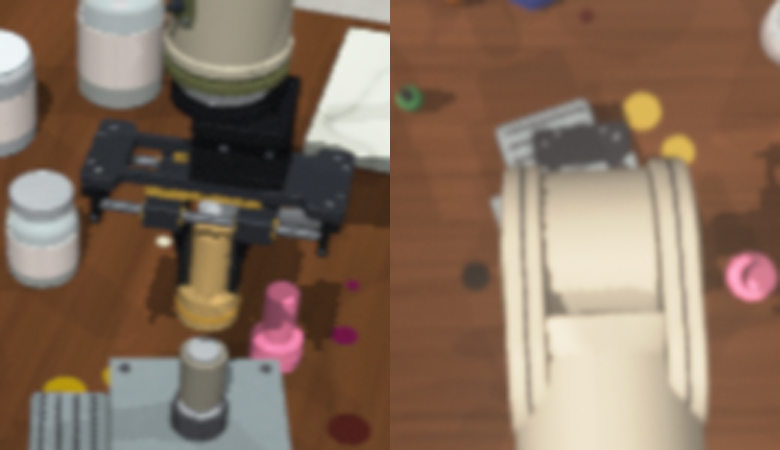

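Request:
drive_tool(moves="0 0.001 -0.015 0 1; 0 0 -0.01 0 1; 0 0 -0.006 0 1; 0 0 -0.002 0 1; 0 0 0 0 1")

```text
time: 17.9
ee_pos: [0.4763, -0.027, 0.2104]
eef_rot: [0.477, 0.522, -0.477, 0.522]
ft_force: [-0.0, -0.3, -3.0]
width: 0.0292
```

Request:
drive_tool(moves="0 0 -0.002 0 1; 0 0 -0.001 0 1; 0 0 -0.001 0 1; 0 0 0 0 1")

```text
time: 18.4
ee_pos: [0.4762, -0.027, 0.2063]
eef_rot: [0.477, 0.522, -0.477, 0.522]
ft_force: [0.9, -0.2, -4.0]
width: 0.0294
```

Request:
drive_tool(moves="0 0 -0.001 0 1; 0 0 -0.001 0 1; 0 0 0 0 1")

```text
time: 18.77
ee_pos: [0.4762, -0.027, 0.2042]
eef_rot: [0.477, 0.522, -0.477, 0.522]
ft_force: [0.3, -0.3, -3.1]
width: 0.0299
```

Request:
drive_tool(moves="0 0 -0.001 0 1; 0 0 -0.001 0 1; 0 0 0 0 1")

```text
time: 19.15
ee_pos: [0.4764, -0.027, 0.2027]
eef_rot: [0.477, 0.522, -0.477, 0.522]
ft_force: [-1.2, 0.3, 2.5]
width: 0.0291
```

Contact is at TCP z of about 0.203, which matches the cap height. Pressing slowly.

Request:
drive_tool(moves="0 0 -0.001 0 1; 0 0 -0.001 0 1; 0 0 0 0 1")

```text
time: 19.52
ee_pos: [0.4765, -0.027, 0.2007]
eef_rot: [0.477, 0.522, -0.477, 0.522]
ft_force: [-1.4, -0.9, 4.7]
width: 0.029
```

Request:
drive_tool(moves="0 0 -0.001 0 1; 0 0 -0.001 0 1; 0 0 0 0 1")

```text
time: 19.9
ee_pos: [0.4764, -0.027, 0.1985]
eef_rot: [0.477, 0.522, -0.477, 0.522]
ft_force: [-1.2, -0.5, 4.0]
width: 0.0293
```

Request:
drive_tool(moves="0 0 -0.001 0 1; 0 0 -0.001 0 1; 0 0 0 0 1")

```text
time: 20.27
ee_pos: [0.4764, -0.027, 0.1964]
eef_rot: [0.477, 0.522, -0.477, 0.522]
ft_force: [-1.0, 0.8, 3.9]
width: 0.0291
```

```bash
python3 look.py g11 320 120 90 110 260 150 4.4
```

```text
[ 0.4764 -0.027   0.1964] [-0.96  0.84  3.9 ] 20.275
```

View pics/g11.png

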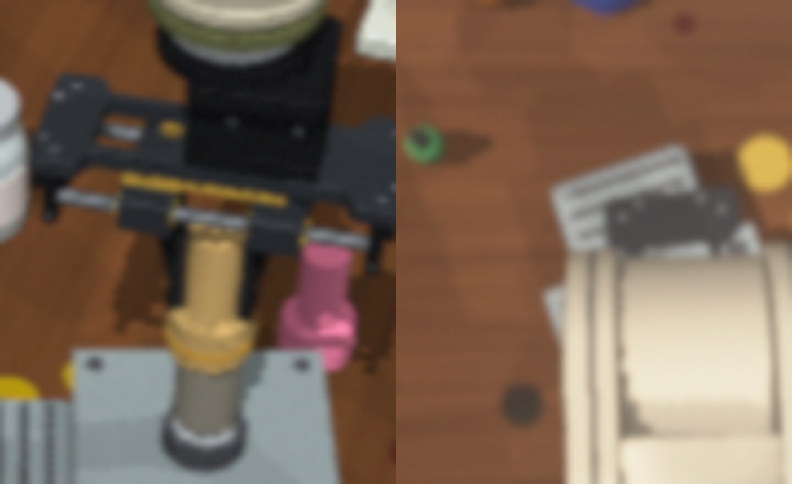

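The sleeve now stands clearly less proud and the tamper is upright on the cap. I'll continue, taking the force reading while moving.

Request:
drive_tool(moves="0 0 -0.001 0 1; 0 0 -0.001 0 1; 0 0 -0.001 0 1")

```text
time: 20.75
ee_pos: [0.4764, -0.027, 0.1935]
eef_rot: [0.477, 0.522, -0.477, 0.522]
ft_force: [-1.1, 0.4, 5.7]
width: 0.0291
```

Request:
drive_tool(moves="0 0 -0.001 0 1; 0 0 -0.001 0 1; 0 0 -0.001 0 1")

```text
time: 21.12
ee_pos: [0.4764, -0.027, 0.1905]
eef_rot: [0.477, 0.522, -0.477, 0.522]
ft_force: [-1.0, -0.2, 4.6]
width: 0.0295
```

Request:
drive_tool(moves="0 0 -0.001 0 1; 0 0 -0.001 0 1")

```text
time: 21.38
ee_pos: [0.4764, -0.027, 0.1885]
eef_rot: [0.477, 0.522, -0.477, 0.522]
ft_force: [-1.4, -0.0, 5.6]
width: 0.0295
```

Request:
drive_tool(moves="0 0 -0.001 0 1; 0 0 -0.001 0 1")

```text
time: 21.62
ee_pos: [0.4764, -0.027, 0.1865]
eef_rot: [0.477, 0.522, -0.477, 0.522]
ft_force: [-1.5, -0.3, 5.3]
width: 0.0289
```

Request:
drive_tool(moves="0 0 -0.001 0 1; 0 0 -0.001 0 1")

```text
time: 21.88
ee_pos: [0.4767, -0.0271, 0.1853]
eef_rot: [0.477, 0.522, -0.477, 0.522]
ft_force: [-4.2, -0.1, 14.8]
width: 0.0293
```

Request:
drive_tool(moves="0 0 -0.001 0 1; 0 0 -0.001 0 1")

```text
time: 22.12
ee_pos: [0.4767, -0.027, 0.1834]
eef_rot: [0.477, 0.522, -0.477, 0.522]
ft_force: [-4.1, 0.0, 15.5]
width: 0.0293
```

```bash
python3 look.py g12 320 120 90 110 260 150 4.4
```

```text
[ 0.4767 -0.027   0.1834] [-4.14  0.   15.54] 22.125
```

View pics/g12.png

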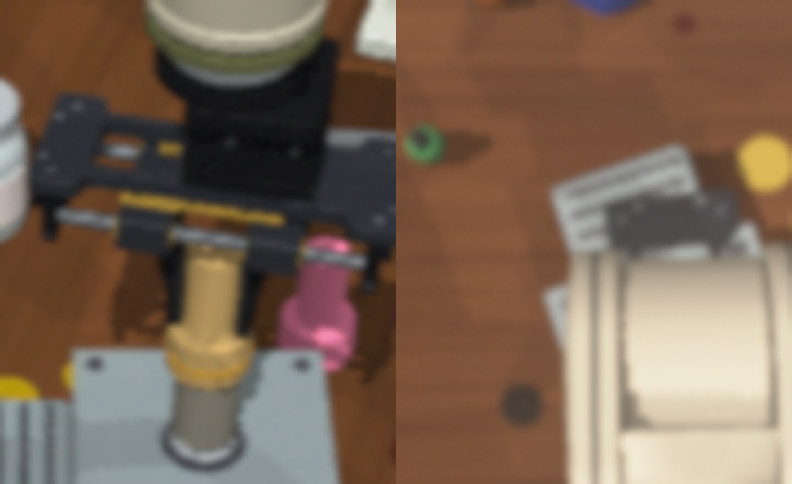

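The force stepped up from about 9 N to about 18 N, so the pin has been met, and the sleeve is nearly flush. I'll continue in half-millimetre steps.

Request:
drive_tool(moves="0 0 -0.0005 0 1; 0 0 -0.0005 0 1")

```text
time: 22.48
ee_pos: [0.4769, -0.027, 0.1828]
eef_rot: [0.478, 0.522, -0.476, 0.522]
ft_force: [-6.5, -0.3, 21.9]
width: 0.0291
```

Request:
drive_tool(moves="0 0 -0.0005 0 1; 0 0 0 0 1")

```text
time: 22.72
ee_pos: [0.477, -0.027, 0.1827]
eef_rot: [0.478, 0.522, -0.476, 0.522]
ft_force: [-7.3, -0.5, 24.6]
width: 0.029
```

Request:
drive_tool(moves="0 0 -0.0005 0 1; 0 0 0 0 1")

```text
time: 22.98
ee_pos: [0.4772, -0.027, 0.1827]
eef_rot: [0.478, 0.522, -0.476, 0.522]
ft_force: [-8.3, -0.1, 27.6]
width: 0.0293
```

Request:
drive_tool(moves="0 0 -0.0005 0 1; 0 0 -0.0005 0 1; 0 0 0 0 1")

```text
time: 23.35
ee_pos: [0.4774, -0.0271, 0.1825]
eef_rot: [0.478, 0.522, -0.476, 0.522]
ft_force: [-11.3, -0.1, 36.9]
width: 0.0295
```

It's at the dead stop: z barely moves while the force rises to about 40 N. Backing off and taking the tamper back.

Request:
drive_tool(moves="0 0 0.002 0 1; 0 0 0.003 0 1; 0 0 0.01 0 1; 0 0 0.03 0 1; 0 0 0.02 0 1; 0.008 -0.03 0 0 1; 0.008 -0.03 0 0 1; 0.008 -0.03 0 0 1; 0.008 -0.03 0 0 1; 0.008 -0.03 0 0 1; 0.008 -0.03 0 0 1; 0.009 -0.03 0 0 1; 0 0 0 0 1; 0 0 0 0 1")

```text
time: 25.1
ee_pos: [0.5332, -0.2364, 0.2441]
eef_rot: [0.477, 0.522, -0.477, 0.522]
ft_force: [-0.3, 0.1, -3.2]
width: 0.0291
```

```bash
python3 look.py g13 300 80 130 150 270 150 3
```

```text
[ 0.5332 -0.2364  0.2441] [-0.29  0.14 -3.23] 25.1
```

View pics/g13.png

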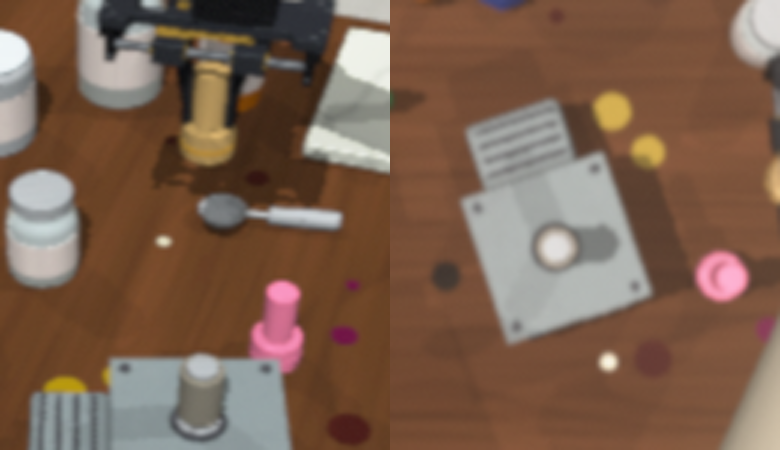

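The drum is driven down and upright, and the tamper hangs straight. I'll set it down at its old spot.

Request:
drive_tool(moves="0 -0.001 -0.03 0 1; 0 0 -0.04 0 1; 0 0 -0.04 0 1; 0 0 -0.04 0 1; 0 0 -0.025 0 1; 0 0 -0.01 0 1; 0 0 -0.007 0 1; 0 0 -0.003 0 1; 0 0 0 0 1; 0 0 0 0 1")

```text
time: 26.45
ee_pos: [0.5336, -0.2382, 0.0499]
eef_rot: [0.477, 0.522, -0.477, 0.522]
ft_force: [-0.4, 0.5, -3.6]
width: 0.0295
```

Request:
drive_tool(moves="0 0 -0.001 0 1; 0 0 -0.001 0 1; 0 0 0 0 1")

```text
time: 26.82
ee_pos: [0.5332, -0.238, 0.0472]
eef_rot: [0.477, 0.522, -0.477, 0.522]
ft_force: [0.1, -0.1, -3.6]
width: 0.0295
```

Request:
drive_tool(moves="0 0 -0.001 0 1; 0 0 -0.001 0 1; 0 0 -0.001 0 1; 0 0 0 0 1")

```text
time: 27.32
ee_pos: [0.5332, -0.238, 0.0442]
eef_rot: [0.477, 0.522, -0.477, 0.522]
ft_force: [0.9, -0.0, -2.9]
width: 0.0294
```

Request:
drive_tool(moves="0 0 -0.0005 0 1; 0 0 -0.0005 0 1; 0 0 0 0 1")

```text
time: 27.7
ee_pos: [0.5333, -0.238, 0.0434]
eef_rot: [0.477, 0.522, -0.477, 0.522]
ft_force: [-0.8, 0.7, -2.4]
width: 0.0294
```

Request:
drive_tool(moves="0 0 -0.0005 0 1; 0 0 -0.0005 0 1; 0 0 0 0 1")

```text
time: 28.08
ee_pos: [0.5333, -0.2381, 0.0433]
eef_rot: [0.477, 0.522, -0.477, 0.522]
ft_force: [-5.4, 3.1, 11.3]
width: 0.0297
```

Firmly on the bench. I'll ease up half a millimetre, release slowly and rise.

Request:
drive_tool(moves="0 0 0.0005 0 1; 0 0 0 0 0.55; 0 0 0 0 0.4; 0 0 0 0 0.2; 0 0 0 0 0; 0 0 0 0 0; 0 0 0 0 0")

```text
time: 28.95
ee_pos: [0.5333, -0.238, 0.0428]
eef_rot: [0.477, 0.522, -0.477, 0.522]
ft_force: [-0.6, 0.1, -0.3]
width: 0.0811
```

Request:
drive_tool(moves="0 0 0.02 0 0; 0 0 0.04 0 0; 0 0 0.05 0 0; 0 0 0.05 0 0; 0 -0.04 0.03 0 0; 0 -0.05 0 0 0; 0 -0.05 0 0 0; 0 0 0 0 0; 0 0 0 0 0")

```text
time: 30.08
ee_pos: [0.5333, -0.3778, 0.2337]
eef_rot: [0.477, 0.522, -0.477, 0.522]
ft_force: [0.5, 0.0, -0.9]
width: 0.0872
```

```bash
python3 look.py g14 310 130 100 120 300 160 4
python3 - <<'E'
from bench import cams
import cv2
cv2.imwrite("pics/full.png",cams.camera("side")["color"][:,:,::-1])
E
```

```text
[ 0.5333 -0.3778  0.2337] [ 0.54  0.03 -0.91] 30.075
```

View pics/g14.png

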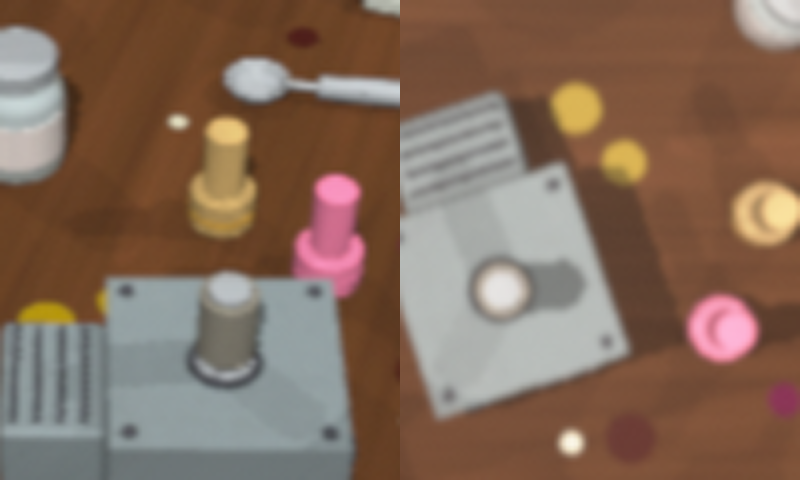

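View pics/full.png

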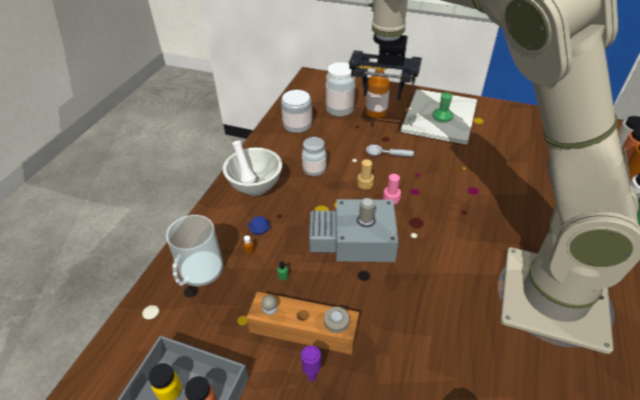

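The tamper stands upright at its place (366,175), the drum is upright in the nearly flush sleeve, and everything else is where it was. One last height check, then I'll hand in.

Run:
```python
from h import *
from bench import ticket
a=px((231,289),(310,130),4);b=px((101,291),(300,160),4)
print("cap",tri(a,b)); print("tamper",tri(px((227,130),(310,130),4),px((383,211),(300,160),4)))
print(ticket.close_job())
```

```text
cap [ 0.47552856 -0.02575615  0.14144829]
tamper [ 0.53341688 -0.23684145  0.08619447]
the job is handed in; nothing more can be done
None
```

The job is done and handed in at about 30 s of the 72 s allowed; the hand-in gives no verdict.

- **Drum placement:** I took the drum from the rack's middle hole and lowered its shank into the socket until it carried about 9 N. I let go with the sleeve still well proud of the housing.
- **Pressing down:** I pressed the drum down slowly with the pale wooden tamper. The sleeve travelled about 20 mm. The force stepped up to about 18 N at the catch pin, then rose to about 40 N after 3 mm more with almost no movement, which I took as the dead stop.
- **Tamper:** I stood it back upright on its original spot and released it.

**Last checks:**
- **Drum:** the cameras put its cap at z ≈ 0.141 m, against 0.139 m expected from the arm, which is within the calibration error. It looks upright and centred.
- **Tamper:** its top is at z ≈ 0.086 m, against a nominal 0.085 m.
- **Surroundings:** the other objects look unmoved, and the gripper is clear of everything.

**Disagreements:**
- **Socket position:** the cameras placed it about 2–3 mm off in y from where the arm ended up when the drum seated. I corrected this by following the side force during insertion.
- **Force reading:** while the sleeve slid, it read about 8–9 N, below the stated 13 N. The pictures confirmed the sleeve was moving.

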